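# Gauge a lift spindle's thread with comb leaves

### The job

Find out which comb leaf fits the threaded spindle on the stand nearest to you: try the leaves from the rack on its thread one at a time, gently (never more than 25 N), sliding each along until it drops into the grooves or clearly will not. Press the leaf that fits gently home and leave it standing fully seated in the middle of the thread; the other leaves must end standing in the rack, and the other things on the bench are left alone.

Things in the scene. Friction and masses are not known exactly. Their poses are not given: they have to be found in the camera images.
- rack: grey leaf rack, fixed, 100 x 190 x 24 mm; origin: centre of underside, z up. Three slots along its x axis at y = -65, 0, +65 mm, each 8.5 mm wide (flaring to 18 mm over the top 6 mm), 74 mm long, floor 6 mm above the origin. Each starts with one comb leaf standing in it, teeth down, any leaf in any slot, leaf x along rack x.
- leaf_a_grip (a point): centre of the leaf's black handle (46 mm long in x, 12 mm thick in y, 28 mm high), 44 mm above the tooth tips, mid-length; x along the leaf, y through it, z up. The three leaves differ only in tooth pitch (9, 10 and 11 mm; which is which is not told) and the tooth width that goes with it.
- leaf_a: comb leaf: upright steel plate 68 mm long (x), 6 mm thick (y), six flat-tipped teeth 4.5 mm high along its lower edge, black handle on top, 58 mm tall in all, about 85 g, same end for end. Origin: mid-length, mid-thickness, at the tooth tips.
- leaf_b_grip (a point): centre of the leaf's black handle (46 mm long in x, 12 mm thick in y, 28 mm high), 44 mm above the tooth tips, mid-length; x along the leaf, y through it, z up. The three leaves differ only in tooth pitch (9, 10 and 11 mm; which is which is not told) and the tooth width that goes with it.
- leaf_b: comb leaf: upright steel plate 68 mm long (x), 6 mm thick (y), six flat-tipped teeth 4.5 mm high along its lower edge, black handle on top, 58 mm tall in all, about 85 g, same end for end. Origin: mid-length, mid-thickness, at the tooth tips.
- leaf_c_grip (a point): centre of the leaf's black handle (46 mm long in x, 12 mm thick in y, 28 mm high), 44 mm above the tooth tips, mid-length; x along the leaf, y through it, z up. The three leaves differ only in tooth pitch (9, 10 and 11 mm; which is which is not told) and the tooth width that goes with it.
- leaf_c: comb leaf: upright steel plate 68 mm long (x), 6 mm thick (y), six flat-tipped teeth 4.5 mm high along its lower edge, black handle on top, 58 mm tall in all, about 85 g, same end for end. Origin: mid-length, mid-thickness, at the tooth tips.
- stand_p: fixed stand 180 x 76 x 83 mm; origin: centre of underside, x along spindle, z up. Gauge the one nearest the robot (x < 0.65, y < 0). All three: above the thread two guide bars leave a slot along x, 8.5 mm wide from 1 to 11 mm above the crests, flaring to 16 mm at 16.5 mm above; outer faces 10.5 mm from the centre line. A leaf goes down it teeth first and stands in it when let go.
- thread_p (a point): point at crest height on the thread's top line, mid-length; goes down with the sprung carrier, 66 mm above the bench at rest. x along the spindle, z up. Steel trapezoidal thread, diameter 32 mm, 4 mm deep, 116 mm long, pitch 9, 10 or 11 mm (unknown). Handle centre of a leaf: 44 mm above this point on the crests, 40 mm when seated.
- stand_q: fixed stand 180 x 76 x 83 mm; origin: centre of underside, x along spindle, z up. Gauge the one nearest the robot (x < 0.65, y < 0). All three: the spindle rides on a sprung carrier giving straight down: yields from 2.5 N, 0.4 N more per mm, stop at 12 mm. It also sits up to 7 mm off centre along x in the carrier, held by 15 N of drag; no pose shows that, so the grooves must be felt for.
- thread_q (a point): point at crest height on the thread's top line, mid-length; goes down with the sprung carrier, 66 mm above the bench at rest. x along the spindle, z up. Steel trapezoidal thread, diameter 32 mm, 4 mm deep, 116 mm long, pitch 9, 10 or 11 mm (unknown). Handle centre of a leaf: 44 mm above this point on the crests, 40 mm when seated.
- stand_r: fixed stand 180 x 76 x 83 mm; origin: centre of underside, x along spindle, z up. Gauge the one nearest the robot (x < 0.65, y < 0). All three: a leaf of the right pitch drops 4 mm from the crests into the grooves; it starts to enter within 1.4 mm of the right place and then has 0.4 mm side play. A leaf of wrong pitch stays on the crests wherever it is slid.
- thread_r (a point): point at crest height on the thread's top line, mid-length; goes down with the sprung carrier, 66 mm above the bench at rest. x along the spindle, z up. Steel trapezoidal thread, diameter 32 mm, 4 mm deep, 116 mm long, pitch 9, 10 or 11 mm (unknown). Handle centre of a leaf: 44 mm above this point on the crests, 40 mm when seated.
- lens_bottle: bystander: white bottle, diameter 42, 105 mm high; origin at its underside (a lying tool: under its middle or handle). Leave alone.
- screwdriver: bystander: screwdriver 160 mm long, lying; origin at its underside (a lying tool: under its middle or handle). Leave alone.
- bearing: bystander: steel bearing ring, diameter 42, 12 mm high; origin at its underside (a lying tool: under its middle or handle). Leave alone.
- slide_box: bystander: box of slides 90 x 75 x 28 mm; origin at its underside (a lying tool: under its middle or handle). Leave alone.
- beaker: bystander: clear beaker, diameter 64, 85 mm high; origin at its underside (a lying tool: under its middle or handle). Leave alone.
- oil_jar: bystander: amber jar, diameter 52, 55 mm high; origin at its underside (a lying tool: under its middle or handle). Leave alone.
- objective: bystander: microscope objective standing, diameter 26, 44 mm high; origin at its underside (a lying tool: under its middle or handle). Leave alone.
- wrench: bystander: wrench 150 mm long, lying; origin at its underside (a lying tool: under its middle or handle). Leave alone.

How it is judged (in metres and radians):
On the way:
1. the fitting leaf is pressed home in the thread of the nearest stand (handle centre less than 41.3 mm above the crests, pressed with more than 1.8 N) (((world x of stand_p below 0.65 m and world y of stand_p below 0 m and x of leaf_a_grip in the frame of thread_p between -0.02 and 0.02 m and y of leaf_a_grip in the frame of thread_p between -0.008 and 0.008 m and z of leaf_a_grip in the frame of thread_p between 0.037 and 0.0413 m and angle between leaf_a_grip's own z axis and vertical below 0.14 rad and contact force between leaf_a and stand_p above 1.8 N) or (world x of stand_q below 0.65 m and world y of stand_q below 0 m and x of leaf_a_grip in the frame of thread_q between -0.02 and 0.02 m and y of leaf_a_grip in the frame of thread_q between -0.008 and 0.008 m and z of leaf_a_grip in the frame of thread_q between 0.037 and 0.0413 m and angle between leaf_a_grip's own z axis and vertical below 0.14 rad and contact force between leaf_a and stand_q above 1.8 N) or (world x of stand_r below 0.65 m and world y of stand_r below 0 m and x of leaf_a_grip in the frame of thread_r between -0.02 and 0.02 m and y of leaf_a_grip in the frame of thread_r between -0.008 and 0.008 m and z of leaf_a_grip in the frame of thread_r between 0.037 and 0.0413 m and angle between leaf_a_grip's own z axis and vertical below 0.14 rad and contact force between leaf_a and stand_r above 1.8 N) or (world x of stand_p below 0.65 m and world y of stand_p below 0 m and x of leaf_b_grip in the frame of thread_p between -0.02 and 0.02 m and y of leaf_b_grip in the frame of thread_p between -0.008 and 0.008 m and z of leaf_b_grip in the frame of thread_p between 0.037 and 0.0413 m and angle between leaf_b_grip's own z axis and vertical below 0.14 rad and contact force between leaf_b and stand_p above 1.8 N) or (world x of stand_q below 0.65 m and world y of stand_q below 0 m and x of leaf_b_grip in the frame of thread_q between -0.02 and 0.02 m and y of leaf_b_grip in the frame of thread_q between -0.008 and 0.008 m and z of leaf_b_grip in the frame of thread_q between 0.037 and 0.0413 m and angle between leaf_b_grip's own z axis and vertical below 0.14 rad and contact force between leaf_b and stand_q above 1.8 N) or (world x of stand_r below 0.65 m and world y of stand_r below 0 m and x of leaf_b_grip in the frame of thread_r between -0.02 and 0.02 m and y of leaf_b_grip in the frame of thread_r between -0.008 and 0.008 m and z of leaf_b_grip in the frame of thread_r between 0.037 and 0.0413 m and angle between leaf_b_grip's own z axis and vertical below 0.14 rad and contact force between leaf_b and stand_r above 1.8 N) or (world x of stand_p below 0.65 m and world y of stand_p below 0 m and x of leaf_c_grip in the frame of thread_p between -0.02 and 0.02 m and y of leaf_c_grip in the frame of thread_p between -0.008 and 0.008 m and z of leaf_c_grip in the frame of thread_p between 0.037 and 0.0413 m and angle between leaf_c_grip's own z axis and vertical below 0.14 rad and contact force between leaf_c and stand_p above 1.8 N) or (world x of stand_q below 0.65 m and world y of stand_q below 0 m and x of leaf_c_grip in the frame of thread_q between -0.02 and 0.02 m and y of leaf_c_grip in the frame of thread_q between -0.008 and 0.008 m and z of leaf_c_grip in the frame of thread_q between 0.037 and 0.0413 m and angle between leaf_c_grip's own z axis and vertical below 0.14 rad and contact force between leaf_c and stand_q above 1.8 N) or (world x of stand_r below 0.65 m and world y of stand_r below 0 m and x of leaf_c_grip in the frame of thread_r between -0.02 and 0.02 m and y of leaf_c_grip in the frame of thread_r between -0.008 and 0.008 m and z of leaf_c_grip in the frame of thread_r between 0.037 and 0.0413 m and angle between leaf_c_grip's own z axis and vertical below 0.14 rad and contact force between leaf_c and stand_r above 1.8 N))), for 0.2 s.
At the end, for the whole second after the job is handed in: The matching leaf stands released in the nearest stand's thread, handle centre 37-41.3 mm above the crests, within 20 mm of mid-length, 8 mm across, tilt under 8 deg. Both others stand in the rack (any slot; handle 45-54 mm up, 12 mm along, tilt under 11 deg). Leaves at rest (under 20 mm/s) (((((world x of stand_p below 0.65 m and world y of stand_p below 0 m and x of leaf_a_grip in the frame of thread_p between -0.02 and 0.02 m and y of leaf_a_grip in the frame of thread_p between -0.008 and 0.008 m and z of leaf_a_grip in the frame of thread_p between 0.037 and 0.0413 m and angle between leaf_a_grip's own z axis and vertical below 0.14 rad) or (world x of stand_q below 0.65 m and world y of stand_q below 0 m and x of leaf_a_grip in the frame of thread_q between -0.02 and 0.02 m and y of leaf_a_grip in the frame of thread_q between -0.008 and 0.008 m and z of leaf_a_grip in the frame of thread_q between 0.037 and 0.0413 m and angle between leaf_a_grip's own z axis and vertical below 0.14 rad) or (world x of stand_r below 0.65 m and world y of stand_r below 0 m and x of leaf_a_grip in the frame of thread_r between -0.02 and 0.02 m and y of leaf_a_grip in the frame of thread_r between -0.008 and 0.008 m and z of leaf_a_grip in the frame of thread_r between 0.037 and 0.0413 m and angle between leaf_a_grip's own z axis and vertical below 0.14 rad)) and (x of leaf_b_grip in the frame of rack between -0.012 and 0.012 m and y of leaf_b_grip in the frame of rack between -0.08 and 0.08 m and z of leaf_b_grip in the frame of rack between 0.045 and 0.054 m and angle between leaf_b_grip's own z axis and vertical below 0.2 rad) and (x of leaf_c_grip in the frame of rack between -0.012 and 0.012 m and y of leaf_c_grip in the frame of rack between -0.08 and 0.08 m and z of leaf_c_grip in the frame of rack between 0.045 and 0.054 m and angle between leaf_c_grip's own z axis and vertical below 0.2 rad) and linear speed of each of leaf_a, leaf_b, leaf_c below 0.02 m/s) or (((world x of stand_p below 0.65 m and world y of stand_p below 0 m and x of leaf_b_grip in the frame of thread_p between -0.02 and 0.02 m and y of leaf_b_grip in the frame of thread_p between -0.008 and 0.008 m and z of leaf_b_grip in the frame of thread_p between 0.037 and 0.0413 m and angle between leaf_b_grip's own z axis and vertical below 0.14 rad) or (world x of stand_q below 0.65 m and world y of stand_q below 0 m and x of leaf_b_grip in the frame of thread_q between -0.02 and 0.02 m and y of leaf_b_grip in the frame of thread_q between -0.008 and 0.008 m and z of leaf_b_grip in the frame of thread_q between 0.037 and 0.0413 m and angle between leaf_b_grip's own z axis and vertical below 0.14 rad) or (world x of stand_r below 0.65 m and world y of stand_r below 0 m and x of leaf_b_grip in the frame of thread_r between -0.02 and 0.02 m and y of leaf_b_grip in the frame of thread_r between -0.008 and 0.008 m and z of leaf_b_grip in the frame of thread_r between 0.037 and 0.0413 m and angle between leaf_b_grip's own z axis and vertical below 0.14 rad)) and (x of leaf_a_grip in the frame of rack between -0.012 and 0.012 m and y of leaf_a_grip in the frame of rack between -0.08 and 0.08 m and z of leaf_a_grip in the frame of rack between 0.045 and 0.054 m and angle between leaf_a_grip's own z axis and vertical below 0.2 rad) and (x of leaf_c_grip in the frame of rack between -0.012 and 0.012 m and y of leaf_c_grip in the frame of rack between -0.08 and 0.08 m and z of leaf_c_grip in the frame of rack between 0.045 and 0.054 m and angle between leaf_c_grip's own z axis and vertical below 0.2 rad) and linear speed of each of leaf_a, leaf_b, leaf_c below 0.02 m/s) or (((world x of stand_p below 0.65 m and world y of stand_p below 0 m and x of leaf_c_grip in the frame of thread_p between -0.02 and 0.02 m and y of leaf_c_grip in the frame of thread_p between -0.008 and 0.008 m and z of leaf_c_grip in the frame of thread_p between 0.037 and 0.0413 m and angle between leaf_c_grip's own z axis and vertical below 0.14 rad) or (world x of stand_q below 0.65 m and world y of stand_q below 0 m and x of leaf_c_grip in the frame of thread_q between -0.02 and 0.02 m and y of leaf_c_grip in the frame of thread_q between -0.008 and 0.008 m and z of leaf_c_grip in the frame of thread_q between 0.037 and 0.0413 m and angle between leaf_c_grip's own z axis and vertical below 0.14 rad) or (world x of stand_r below 0.65 m and world y of stand_r below 0 m and x of leaf_c_grip in the frame of thread_r between -0.02 and 0.02 m and y of leaf_c_grip in the frame of thread_r between -0.008 and 0.008 m and z of leaf_c_grip in the frame of thread_r between 0.037 and 0.0413 m and angle between leaf_c_grip's own z axis and vertical below 0.14 rad)) and (x of leaf_a_grip in the frame of rack between -0.012 and 0.012 m and y of leaf_a_grip in the frame of rack between -0.08 and 0.08 m and z of leaf_a_grip in the frame of rack between 0.045 and 0.054 m and angle between leaf_a_grip's own z axis and vertical below 0.2 rad) and (x of leaf_b_grip in the frame of rack between -0.012 and 0.012 m and y of leaf_b_grip in the frame of rack between -0.08 and 0.08 m and z of leaf_b_grip in the frame of rack between 0.045 and 0.054 m and angle between leaf_b_grip's own z axis and vertical below 0.2 rad) and linear speed of each of leaf_a, leaf_b, leaf_c below 0.02 m/s))); the robot touches nothing.
It fails at once if a stand is loaded by more than 25 N (contact force between any of stand_p, stand_q, stand_r and anything else above 25 N).
It fails at once if another thing on the bench is moved by more than 25 mm (distance of any of lens_bottle, screwdriver, bearing, slide_box, beaker, oil_jar, objective, wrench from where it was at the start of the episode above 0.025 m).
It also fails if it takes over 72 s, if anything falls off the work surface, if the arm or the gripper's body presses on something with over 40 N, if the wrist force passes 120 N, or if a joint passes its speed limit or range.

### The arm

A 6-joint arm with a two-finger parallel gripper is mounted at the origin on the work surface. World frame = base frame: x ahead of the robot, y to its left, z up, the work surface at z = 0. Lengths are in mm, angles in rad, forces in N, time in s.
With the tool pointing down it reaches from about 350 to 975 mm from the base axis. Payload 7.1 kg.
Tool frame: the origin (TCP) lies on the centre line of the jaws, within the pads' length; the fingertips stand 8 mm ahead of it and the grasp point (between the pads) lies 11 mm behind it; z points along the fingers, x is the direction in which the jaws open and shut, and the axes are right-handed (so a half turn about z gives the same grasp; the last joint's range is limited). The gripper opens to 88 mm and grips with 3 to 60 N. Pads are 20 mm wide; open, the fingers measure 115 mm over their backs; the gripper's body (75 mm by 178 mm) begins 61 mm behind the grasp point.
Start: joints at [-1.226, 0.423, 1.63, -0, 1.089, -0.019], TCP at [222.409, -584.071, 208.375] pointing down, gripper open.
Joint ranges: [-3, 3], [-0.9, 2.11], [0.09, 2.58], [-1.31, 4.45], [0.11, 2.69], [-2.54, 2.54]. Speed limits (rad/s): [2.39, 2.39, 3.01, 3.14, 3.14, 3.14].

### API

Orientations are given as a rotation vector (axis times angle).
In Python, from workcell import ctrl gives the robot as it stands.
- The arm moves only by the shell command python3 -m handwheel 'ROWS'. ROWS is JSON, a list of rows, each a list of 3 entries, a list of its own where there are three numbers: the turn, a rotation vector about the tool's x, y, z in rad, then the shift along the tool's x, y, z in mm, then the opening, from 0 (shut) to 1 (fully open). In form: [[[ax, ay, az], [tx, ty, tz], jaw], ...]. A call has exactly 10 rows; each row shifts and turns the pose as measured when the row begins, along the tool's axes as they then stand; what a row does not reach is not made up. A row lasts 1/12 s, in which the tool goes at most 41.7 mm and 7.16 degrees, less where a joint would pass 70% of its speed; a pose out of reach is approached as far as the arm can. A call with a gripper value outside its range is refused whole. The fingers move at their own pace and stop on an object; the grip force is fixed at half the most. Time passes only in rows, so rows that do not move let the fingers close, or fill a call up. It gives the time, the measured TCP pose, the force and the opening at its end, in the units of the state.
- ctrl.get_obs(): the state, without advancing time (a new reading comes with each control period).
- ctrl.get_image(name): name is "side" or "top"; returns a dict with "pixels" (420x560x3 uint8, red, green, blue), "camera_matrix" (3x3 intrinsics, pixels), "dist" ([k1, k2, p1, p2, k3] as OpenCV has them; the pictures are not rectified), "rvec" (rotation vector, rad) and "tvec" (3), from world to camera coordinates, as OpenCV has them. Camera axes: x right, y down, z forward; pixel columns grow to the right and rows downward; lengths in mm; the calibration is good to about 2 mm. A picture is of the moment at which its call begins. There is no depth.
- ctrl.close_job(): hands the job in, once; it reports no verdict.
Trained networks look in a picture, given as the dict that the camera call returned (one of the last four; its "shot" number tells which), for a name from the list of things; names that differ only in an ending like _2 or _b are one class to them, and where a whole thing is asked for, a point or a joint stands for the part that bears it (a point fixed in the world has none). Each returns a list of dicts, best first, with "score" (0 to 1); they miss things now and then, are a little off and sometimes report something else, mostly with a low value. They report only what shows in the picture. A call takes as long as a camera call.
- ctrl.look_for(picture, query): "position" ([x, y, z] in mm, in the coordinates of the camera as it stood for that picture, good to about 4 mm: the middle of the surface that is visible of it).
- ctrl.spot_point(picture, query): "position" ([x, y, z] in mm, in the coordinates of the camera as it stood for that picture, good to about 4 mm: a listed point, or the origin of a listed thing).
The state is a dict: "t": time; "qpos": joint angles; "qvel": joint speeds; "joint_torque": joint torques, N m; "ee_pos": TCP position; "orientation": TCP orientation; "ft_force": force on the tool from outside, world axes, zero at the start; "moment": the same for the moment, N m; "width": finger opening in mm.
Only numpy, scipy, OpenCV 4.12 (cv2) and the standard library are available. Lean on these libraries where they do the work, as an engineer would, in place of code of your own. Each camera call takes 0.05 s, during which the arm holds its last target.

## Working session

There is one attempt and no reset: what is moved stays moved. The work goes in short steps, Python scripts to look and compute and a shell command to move; the robot and the scene stay as the last step left them, time stands still between calls to the robot, and variables do not carry over. Pictures are saved under pics/ and viewed, and the job is handed in when it is done.

```bash
ls; mkdir -p pics; python3 - <<'E'
from workcell import ctrl
import cv2
print(ctrl.get_obs())
for n in("top","side"):
    p=ctrl.get_image(n); cv2.imwrite(f"pics/{n}0.png",p["pixels"][:,:,::-1]); print(p["camera_matrix"],p["dist"],p["rvec"],p["tvec"])
E
```

```text
pics
{'t': 0.0, 'qpos': array([-1.22600232e+00,  4.23857276e-01,  1.63070610e+00,  2.23105957e-06,
        1.08860209e+00, -1.90245325e-02]), 'qvel': array([-2.57341264e-03,  1.21316180e-03, -1.67790312e-03,  1.84531446e-05,
        1.80198299e-03, -8.61097952e-04]), 'joint_torque': array([-6.16586385e-04, -5.44633627e+01, -2.73665410e+01,  6.43647043e-02,
        2.28442188e-02, -1.20366967e-04]), 'ee_pos': array([ 222.21290464, -583.52751852,  207.58513611]), 'orientation': array([-2.58590582e+00,  1.78239168e+00,  2.00472905e-03]), 'ft_force': array([ 0.14987505, -0.7271602 ,  0.69486513]), 'moment': array([ 0.00899111, -0.00249035, -0.04041765]), 'width': 88.1466784664261}
[[444.4767883    0.         280.51458095]
 [  0.         444.4767883  213.06107696]
 [  0.           0.           1.        ]] [-0.07267487  0.          0.          0.          0.        ] [ 2.20033935 -2.17164549  0.05174823] [-2.39548827e-01  6.05357076e+02  1.07339588e+03]
[[520.0161143    0.         274.53506677]
 [  0.         520.0161143  214.04231969]
 [  0.           0.           1.        ]] [0.06042831 0.         0.         0.         0.        ] [ 1.03686684 -2.47876708  0.98522751] [ 431.40155493  371.61934117 1153.42701545]
```

View pics/top0.png

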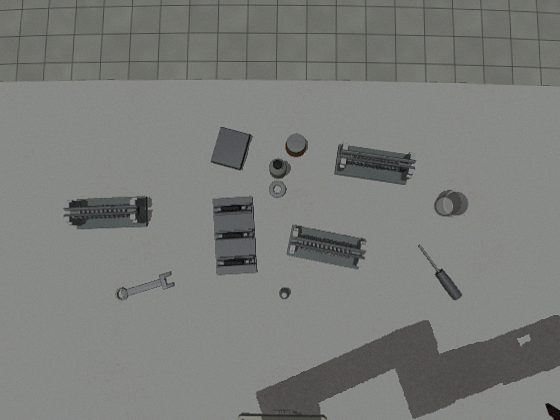

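View pics/side0.png

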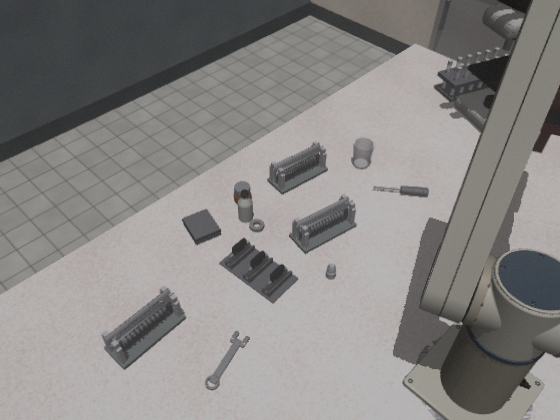

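```bash
cat > h.py <<'E'
from workcell import ctrl
import cv2, numpy as np
def T(p):
    return cv2.Rodrigues(np.array(p["rvec"],float))[0],np.array(p["tvec"],float).ravel()
def c2w(p,x):
    R,t=T(p); return R.T@(np.array(x)-t)
def ray(p,u,v,z):
    R,t=T(p); n=cv2.undistortPoints(np.array([[[u,v]]],float),np.array(p["camera_matrix"]),np.array(p["dist"]))[0,0]
    d=R.T@np.array([n[0],n[1],1]); c=-R.T@t
    return c+d*(z-c[2])/d[2]
def proj(p,X):
    return cv2.projectPoints(np.array(X,float).reshape(-1,3),np.array(p["rvec"]),np.array(p["tvec"]),np.array(p["camera_matrix"]),np.array(p["dist"]))[0][:,0]
E
python3 - <<'E'
from h import *
np.set_printoptions(precision=1,suppress=True)
for n in("top","side"):
    p=ctrl.get_image(n)
    for q in("rack","stand_p","thread_p","leaf_a_grip","leaf_a"):
        print(n,q,[(round(r["score"],2),c2w(p,r["position"]).round(1).tolist()) for r in ctrl.spot_point(p,q)])
E
```

```text
top rack [(0.61, [551.1, 121.5, -0.1])]
top stand_p [(0.87, [521.6, -100.8, 1.1]), (0.65, [605.3, 432.4, 0.5]), (0.61, [729.7, -214.0, 1.0]), (0.2, [774.0, -26.9, 0.5])]
top thread_p [(0.92, [523.0, -100.8, 66.7]), (0.84, [734.8, -220.3, 66.7]), (0.64, [603.2, 430.6, 64.0])]
top leaf_a_grip [(0.63, [547.5, 117.8, 50.0]), (0.27, [732.8, -215.0, 66.3]), (0.2, [484.5, 116.3, 4.6])]
top leaf_a [(0.7, [482.9, 116.6, 2.0]), (0.46, [548.3, 121.7, 3.8]), (0.45, [615.2, 127.2, 3.1]), (0.3, [523.7, -100.3, 68.6])]
side rack [(0.98, [547.6, 122.8, 2.2]), (0.74, [548.6, 123.8, 54.0])]
side stand_p [(0.89, [605.3, 434.3, -0.1]), (0.72, [526.7, -103.4, -4.6]), (0.6, [549.8, 126.1, 7.7]), (0.58, [731.1, -220.8, -1.3]), (0.49, [604.9, 435.5, 71.2])]
side thread_p [(0.76, [728.2, -213.0, 66.8]), (0.61, [599.7, 436.8, 71.7]), (0.58, [523.6, -103.6, 65.8])]
side leaf_a_grip [(0.75, [550.3, 119.9, 54.1])]
side leaf_a [(0.75, [549.0, 126.5, 7.3]), (0.54, [484.9, 120.5, 6.7]), (0.53, [616.7, 126.9, 3.3]), (0.39, [523.5, -102.1, 66.9]), (0.2, [483.8, 114.5, 50.5])]
```

```bash
python3 - <<'E'
from h import *
p=ctrl.get_image("top"); im=p["pixels"][:,:,::-1]
a=cv2.resize(im[190:280,205:265],None,fx=6,fy=6,interpolation=cv2.INTER_CUBIC)
b=cv2.resize(im[215:275,280:372],None,fx=8,fy=8,interpolation=cv2.INTER_CUBIC)
cv2.imwrite("pics/a.png",cv2.convertScaleAbs(a,alpha=1.8)); cv2.imwrite("pics/b.png",cv2.convertScaleAbs(b,alpha=1.8))
E
```

```text
(no output)
```

View pics/a.png

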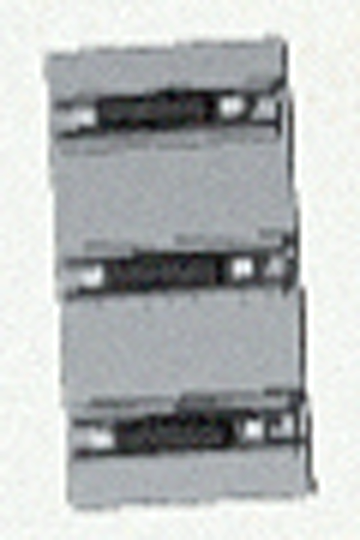

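View pics/b.png

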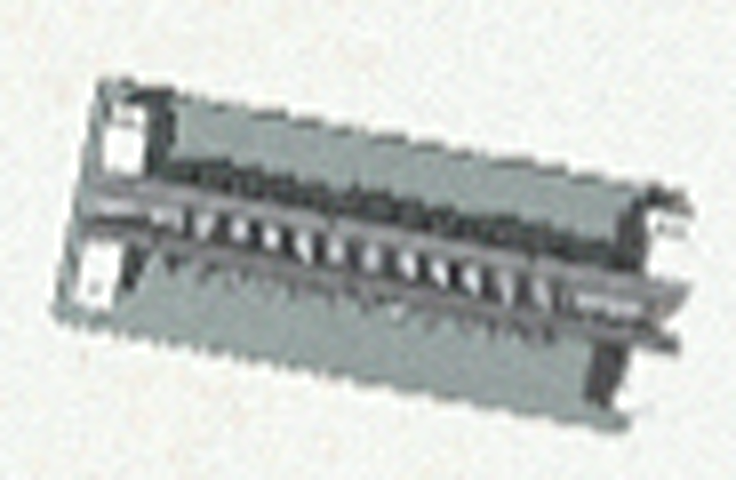

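```bash
python3 - <<'E'
from h import *
np.set_printoptions(precision=1,suppress=True)
p=ctrl.get_image("top")
f=lambda x,y,s,ou,ov,z: ray(p,(x+.5)/s-.5+ou,(y+.5)/s-.5+ov,z)
R=[f(x,y,6,205,190,24) for x,y in((46,50),(285,38),(313,492),(72,503))]
R=np.array(R);print(R, R.mean(0)); 
d=[R[0]-R[1],R[3]-R[2],R[0]-R[3],R[1]-R[2]]
for v in d: print(np.linalg.norm(v),np.degrees(np.arctan2(v[1],v[0])))
H=[f(x,y,6,205,190,60) for x,y in((97,108),(212,102),(105,275),(220,268),(115,437),(232,430))]
print(np.array(H))
S=np.array([f(x,y,8,280,215,z) for x,y,z in((203,222,66),(540,293,66))]);print(S)
v=S[0]-S[1];print(np.linalg.norm(v),np.degrees(np.arctan2(v[1],v[0])))
# bars outer edges (z top 82.5)
for l in (((95,183),(685,290)),((95,222),(675,350)),((103,80),(690,200)),((55,315),(620,430))):
    z=82.5 if l[0][0]==95 else 8
    A,B=[f(x,y,8,280,215,z) for x,y in l]; v=A-B; print(A,B,np.linalg.norm(v),np.degrees(np.arctan2(v[1],v[0])))
E
```

```text
[[640.  175.7  24. ]
 [646.1  77.8  24. ]
 [461.9  63.4  24. ]
 [455.9 161.2  24. ]] [551.  119.5  24. ]
98.04635741843407 93.55583340434104
97.9463581107688 93.52560407387531
184.7070571810147 4.512473369429851
184.75708434707502 4.481194706508016
[[614.  148.9  60. ]
 [617.  103.5  60. ]
 [548.2 144.4  60. ]
 [551.6  99.1  60. ]
 [484.8 139.2  60. ]
 [488.3  93.3  60. ]]
[[ 534.7  -50.9   66. ]
 [ 515.3 -149.5   66. ]]
100.54289598044633 78.83680924674238
[545.6 -19.   82.5] [ 517.  -189.    82.5] 172.4229991547808 80.45016051537343
[534.4 -19.1  82.5] [ 499.8 -186.2   82.5] 170.65042797897593 78.28902136424243
[577.8 -22.    8. ] [ 543.  -203.8    8. ] 185.0383293556953 79.16891740320106
[505.1  -8.1   8. ] [ 472.  -182.5    8. ] 177.49566416896386 79.24187618406582
```

```bash
cat >> h.py <<'E'
def pose():
    o=ctrl.get_obs(); return np.array(o["ee_pos"]),cv2.Rodrigues(np.array(o["orientation"],float))[0],o
def to(x,y,z,yaw,N):
    """constant row for N rows; yaw=world angle (deg) of tool x (mod 180), tool down"""
    p,R,o=pose()
    cur=np.degrees(np.arctan2(R[1,0],R[0,0]))
    dy=(yaw-cur+90)%180-90
    a=np.radians(cur+dy); X=np.array([np.cos(a),np.sin(a),0]);Z=np.array([0,0,-1.]);Rt=np.c_[X,np.cross(Z,X),Z]
    w=cv2.Rodrigues(R.T@Rt)[0].ravel()/N
    M=sum(R@cv2.Rodrigues(w*k)[0] for k in range(N))
    t=np.linalg.solve(M,np.array([x,y,z])-p)
    print("from",p.round(1),"yaw %.1f"%cur,"width %.1f"%o["width"],"F",o["ft_force"].round(1),"t %.2f"%o["t"]); print("row",w.round(3).tolist(),t.round(2).tolist(),"x",N)
E
python3 - <<'E'
from h import *
p=ctrl.get_image("top"); g=cv2.cvtColor(p["pixels"],cv2.COLOR_RGB2GRAY).astype(np.float32)
def prof(cx,cy,yaw,z):
    u=np.array([np.cos(np.radians(yaw)),np.sin(np.radians(yaw)),0]);v=np.array([-u[1],u[0],0])
    s=np.arange(-50,50,.5); acc=0
    for o in(-2,-1,0,1,2):
        X=np.array([cx,cy,z])+s[:,None]*u+o*v; q=proj(p,X).astype(np.float32)
        acc=acc+cv2.remap(g,q[:,:1],q[:,1:],cv2.INTER_CUBIC)[:,0]
    acc=acc/5; return s,acc
for c in((525,-101.5,79.1),):
    s,a=prof(*c,65)
    a=a-np.polyval(np.polyfit(s,a,3),s); a*=np.hanning(len(a))
    for P in np.arange(8,13,.25): print(P, round(abs((a*np.exp(2j*np.pi*s/P)).sum())))
to(550,0,200,4,1)
to(486,116,160,4,24)
E
```

```text
8.0 515
8.25 576
8.5 440
8.75 124
9.0 418
9.25 943
9.5 1406
9.75 1730
10.0 1880
10.25 1865
10.5 1717
10.75 1484
11.0 1212
11.25 940
11.5 694
11.75 489
12.0 333
12.25 223
12.5 154
12.75 118
from [ 222.4 -584.1  208.4] yaw -69.2 width 87.8 F [ 0.2 -0.5 -0.5] t 0.85
row [0.0, -0.0, -1.277] [-429.29, -513.97, 8.39] x 1
from [ 222.4 -584.1  208.4] yaw -69.2 width 87.8 F [ 0.2 -0.5 -0.5] t 0.85
row [0.0, -0.0, -0.053] [-7.78, -32.47, 2.02] x 24
```

```bash
python3 -m handwheel '[[[0,0,-0.055],[-9,-36,2],0.4],[[0,0,-0.055],[-9,-36,2],0.4],[[0,0,-0.055],[-9,-36,2],0.4],[[0,0,-0.055],[-9,-36,2],0.4],[[0,0,-0.055],[-9,-36,2],0.4],[[0,0,-0.055],[-9,-36,2],0.4],[[0,0,-0.055],[-9,-36,2],0.4],[[0,0,-0.055],[-9,-36,2],0.4],[[0,0,-0.055],[-9,-36,2],0.4],[[0,0,-0.055],[-9,-36,2],0.4]]'
python3 -c "
from h import *
to(486,116,130,4,10);to(486,116,130,4,12)"
```

```text
t: 1.68
ee_pos: [467.9, -303.2, 188.2]
orientation: [2.974, -0.993, 0.01]
ft_force: [0.3, -0.6, 0.5]
width: 35.1
from [ 467.9 -303.2  188.2] yaw -36.9 width 35.1 F [ 0.3 -0.6  0.5] t 1.68
row [0.001, -0.001, -0.071] [-11.87, -41.2, 5.67] x 10
from [ 467.9 -303.2  188.2] yaw -36.9 width 35.1 F [ 0.3 -0.6  0.5] t 1.68
row [0.001, -0.001, -0.06] [-9.69, -34.39, 4.73] x 12
```

```bash
python3 -m handwheel '[[[0,0,-0.068],[-11,-39,3],0.4],[[0,0,-0.068],[-11,-39,3],0.4],[[0,0,-0.068],[-11,-39,4],0.4],[[0,0,-0.068],[-11,-39,6],0.4],[[0,0,-0.068],[-11,-39,6],0.4],[[0,0,-0.068],[-11,-39,7],0.4],[[0,0,-0.068],[-11,-39,7],0.4],[[0,0,-0.068],[-11,-39,7],0.4],[[0,0,-0.068],[-11,-39,7],0.4],[[0,0,-0.068],[-11,-39,6],0.4]]'
python3 - <<'E'
from h import *
to(486,116,110,4,1);to(486,116,44,4,8)
E
```

```text
t: 2.52
ee_pos: [495.8, 100.4, 131.3]
orientation: [3.129, 0.107, 0.028]
ft_force: [0.8, 1.1, 0.5]
width: 35.2
from [495.8 100.4 131.3] yaw 3.9 width 35.2 F [0.8 1.1 0.5] t 2.52
row [0.011, -0.018, -0.001] [-9.09, -16.48, 21.0] x 1
from [495.8 100.4 131.3] yaw 3.9 width 35.2 F [0.8 1.1 0.5] t 2.52
row [0.001, -0.002, -0.0] [-1.2, -2.1, 10.89] x 8
```

```bash
python3 -m handwheel '[[[0.004,-0.009,0],[-4.5,-8,8],0.4],[[0.004,-0.009,0],[-4.5,-8,8],0.4],[[0,0,0],[0,0,5],0.4],[[0,0,0],[0,0,0],0.4],[[0,0,0],[0,0,0],0.4],[[0,0,0],[0,0,0],0.4],[[0,0,0],[0,0,0],0.4],[[0,0,0],[0,0,0],0.4],[[0,0,0],[0,0,0],0.4],[[0,0,0],[0,0,0],0.4]]'
python3 - <<'E'
from h import *
to(486,116,44,4,8)
p=ctrl.get_image("top"); im=p["pixels"][:,:,::-1]
b=cv2.resize(im[190:280,195:275],None,fx=6,fy=6,interpolation=cv2.INTER_CUBIC)
s=ctrl.get_image("side"); im=s["pixels"][:,:,::-1]
c=cv2.resize(im[190:310,200:310],None,fx=4.5,fy=4.5,interpolation=cv2.INTER_CUBIC)
cv2.imwrite("pics/c.png",cv2.convertScaleAbs(c,alpha=1.5));cv2.imwrite("pics/d.png",cv2.convertScaleAbs(b,alpha=1.8))
E
```

```text
t: 3.35
ee_pos: [485.8, 116.7, 108.8]
orientation: [3.137, 0.108, -0.001]
ft_force: [-0.9, 0.4, 0.1]
width: 35.3
from [485.8 116.7 108.8] yaw 3.9 width 35.3 F [-0.9  0.4  0.1] t 3.35
row [0.0, 0.0, -0.0] [0.03, 0.08, 8.11] x 8
```

View pics/c.png

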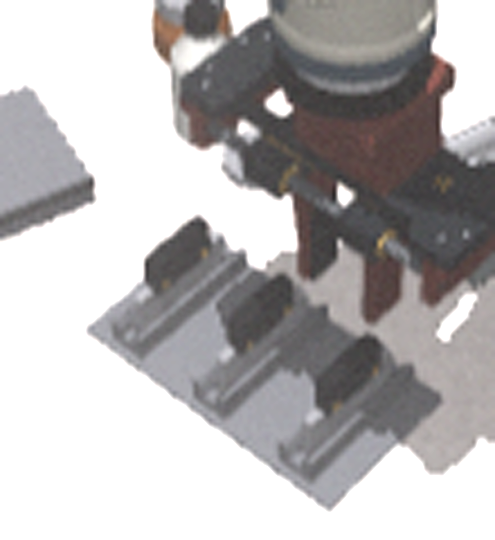

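View pics/d.png

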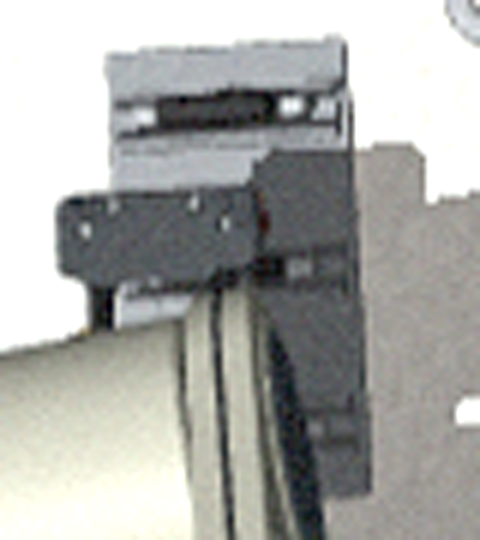

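```bash
python3 -m handwheel '[[[0,0,0],[0,0,15],0.4],[[0,0,0],[0,0,15],0.4],[[0,0,0],[0,0,15],0.4],[[0,0,0],[0,0,12],0.4],[[0,0,0],[0,0,6],0.4],[[0,0,0],[0,0,2],0.4],[[0,0,0],[0,0,0],0],[[0,0,0],[0,0,0],0],[[0,0,0],[0,0,0],0],[[0,0,0],[0,0,0],0]]'
```

```text
t: 4.28
ee_pos: [488.6, 117.5, 44.3]
orientation: [3.138, 0.109, 0.008]
ft_force: [-0.4, -0.4, -0.7]
width: 11.9
```

```bash
python3 -m handwheel '[[[0,0,0],[0,0,-8],0],[[0,0,0],[0,0,-12],0],[[0,0,0],[0,0,-15],0],[[0,0,0],[0,0,-20],0],[[0,0,0],[0,0,-20],0],[[0,0,0],[0,-10,-20],0],[[0,0,0],[0,30,0],0],[[0,0,0],[0,35,0],0],[[0,0,0],[0,35,0],0],[[0,0,0],[0,0,0],0]]'
python3 - <<'E'
from h import *
to(523.7,-102.5,135,-10.9,8)
s=ctrl.get_image("side"); im=s["pixels"][:,:,::-1]
q=proj(s,pose()[0])[0].astype(int);print(q)
x,y=q
c=cv2.resize(im[y-50:y+50,x-60:x+60],None,fx=6,fy=6,interpolation=cv2.INTER_CUBIC)
cv2.imwrite("pics/e.png",cv2.convertScaleAbs(c,alpha=1.5))
E
```

```text
t: 5.12
ee_pos: [496.5, 27.7, 153.2]
orientation: [3.138, 0.121, 0.024]
ft_force: [-0.2, 0.1, -1.7]
width: 11.3
from [496.5  27.7 153.2] yaw 4.4 width 11.3 F [-0.2  0.1 -1.7] t 5.12
row [-0.0, -0.002, 0.033] [4.03, 16.17, 2.32] x 8
[299 223]
```

View pics/e.png

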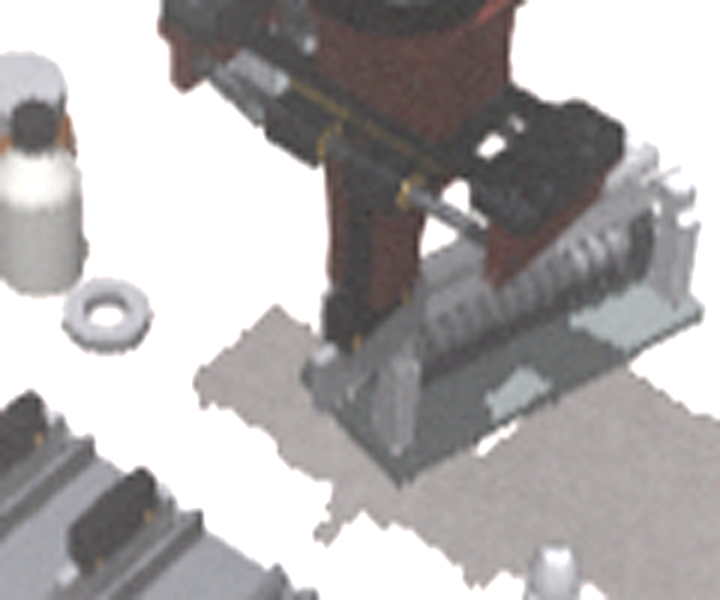

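```bash
python3 -m handwheel '[[[0,-0.002,0.033],[4.2,16.2,2],0],[[0,-0.002,0.033],[4.2,16.2,2],0],[[0,-0.002,0.033],[4.2,16.2,2],0],[[0,-0.002,0.033],[4.2,16.2,2],0],[[0,-0.002,0.033],[4.2,16.2,2],0],[[0,-0.002,0.033],[4.2,16.2,2],0],[[0,-0.002,0.033],[4.2,16.2,2],0],[[0,-0.002,0.033],[4.2,16.2,2],0],[[0,0,0],[0,0,0],0],[[0,0,0],[0,0,0],0]]'
python3 - <<'E'
from h import *
to(525,-102.5,132,-10.9,1)
s=ctrl.get_image("side"); im=s["pixels"][:,:,::-1]
q=proj(s,pose()[0])[0].astype(int);print(q)
x,y=q
c=cv2.resize(im[y-50:y+50,x-60:x+60],None,fx=6,fy=6,interpolation=cv2.INTER_CUBIC)
cv2.imwrite("pics/f.png",cv2.convertScaleAbs(c,alpha=1.5))
s=ctrl.get_image("top"); im=s["pixels"][:,:,::-1]
q=proj(s,pose()[0])[0].astype(int);print(q)
x,y=q
c=cv2.resize(im[y-50:y+50,x-60:x+60],None,fx=6,fy=6,interpolation=cv2.INTER_CUBIC)
cv2.imwrite("pics/g.png",cv2.convertScaleAbs(c,alpha=1.5))
E
```

```text
t: 6.0
ee_pos: [526.2, -99.8, 142.4]
orientation: [-3.122, 0.311, -0.005]
ft_force: [0.2, 0.3, -1.4]
width: 11.7
from [526.2 -99.8 142.4] yaw -11.4 width 11.7 F [ 0.2  0.3 -1.4] t 6.00
row [-0.005, -0.002, -0.008] [-0.65, 2.89, 10.38] x 1
[325 194]
[328 246]
```

View pics/f.png

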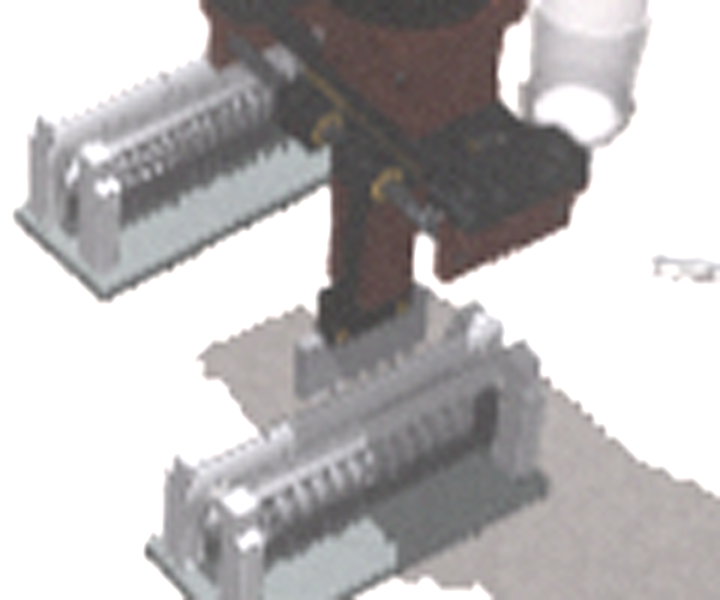

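View pics/g.png

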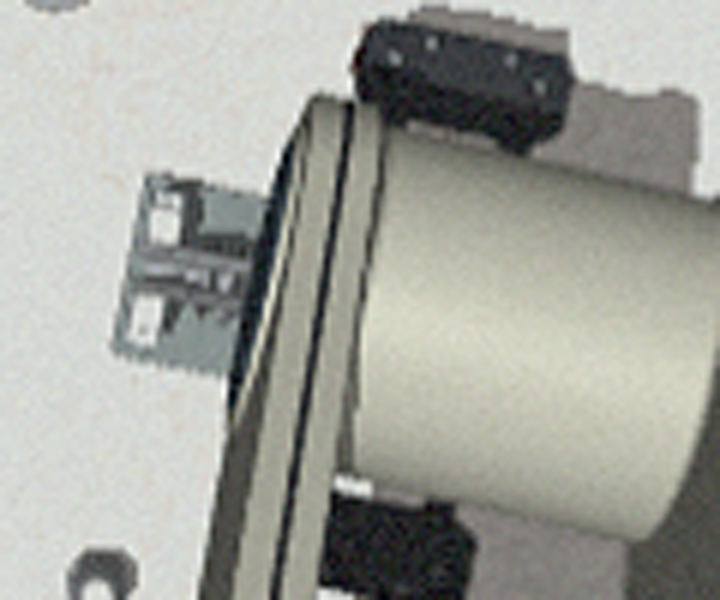

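```bash
python3 - <<'E'
from h import *
s=ctrl.get_image("side"); im=cv2.convertScaleAbs(s["pixels"][:,:,::-1],alpha=1.4)
x0,y0,k=265,160,6
c=cv2.resize(im[y0:y0+105,x0:x0+110],None,fx=k,fy=k,interpolation=cv2.INTER_CUBIC)
u=np.array([np.cos(np.radians(79.1)),np.sin(np.radians(79.1)),0]);v=np.array([-u[1],u[0],0])
def L(C,a,b,o,z,col):
    X=[np.array([C[0],C[1],0])+u*t+v*o+[0,0,z] for t in(a,b)]
    q=((proj(s,X)-[x0,y0]+.5)*k).astype(int); cv2.line(c,q[0].tolist(),q[1].tolist(),col,1)
C=(525,-102.5)
for o in(-10.5,10.5): L(C,-75,75,o,82.5,(0,0,255))
for o in(-38,38): L(C,-90,90,o,6,(0,200,0))
p=pose()[0]
for o in(-3,3): L(p,-34,34,o,p[2]-38,(255,0,0))
cv2.imwrite("pics/h.png",c)
E
```

```text
(no output)
```

View pics/h.png

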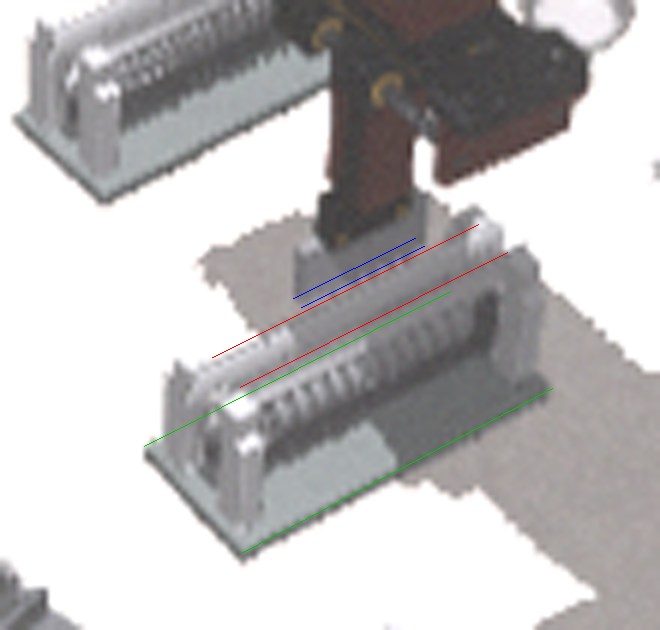

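```bash
python3 -m handwheel '[[[-0.005,-0.002,-0.008],[-0.7,2.9,8],0],[[0,0,0],[0,0,8],0],[[0,0,0],[0,0,2],0],[[0,0,0],[0,0,2],0],[[0,0,0],[0,0,2],0],[[0,0,0],[0,0,2],0],[[0,0,0],[0,0,1],0],[[0,0,0],[0,0,0],0],[[0,0,0],[0,0,0],0],[[0,0,0],[0,0,0],0]]'
python3 - <<'E'
from h import *
to(525,-102.5,112,-10.9,1)
E
```

```text
t: 6.98
ee_pos: [525.9, -99.3, 115.4]
orientation: [3.128, -0.287, 0.004]
ft_force: [0.5, -0.5, -0.3]
width: 11.4
from [525.9 -99.3 115.4] yaw -10.5 width 11.4 F [ 0.5 -0.5 -0.3] t 6.98
row [0.0, -0.003, 0.007] [-0.28, 3.31, 3.4] x 1
```

```bash
python3 -m handwheel '[[[0,0,0],[0,1,2],0],[[0,0,0],[0,1,2],0],[[0,0,0],[0,1,2],0],[[0,0,0],[0,0,2],0],[[0,0,0],[0,0,2],0],[[0,0,0],[0,0,1.5],0],[[0,0,0],[0,0,1.5],0],[[0,0,0],[0,0,0],0],[[0,0,0],[0,0,0],0],[[0,0,0],[0,0,0],0]]'
python3 - <<'E'
from h import *
to(525,-102.5,102,-10.9,1)
E
```

```text
t: 7.82
ee_pos: [525.8, -102.8, 101.8]
orientation: [3.128, -0.288, 0.006]
ft_force: [0.2, 0.5, 2.7]
width: 11.3
from [ 525.8 -102.8  101.8] yaw -10.5 width 11.3 F [0.2 0.5 2.7] t 7.82
row [0.0, -0.004, 0.007] [-0.81, -0.19, -0.21] x 1
```

```bash
python3 -m handwheel '[[[0,0,0],[0,0.5,0.5],0],[[0,0,0],[0,0.5,0],0],[[0,0,0],[0,0.5,0],0],[[0,0,0],[0,0.5,0],0],[[0,0,0],[0,0.5,0],0],[[0,0,0],[0,0.5,0],0],[[0,0,0],[0,0.5,0],0],[[0,0,0],[0,0.5,0],0],[[0,0,0],[0,0,0],0],[[0,0,0],[0,0,0],0]]'
python3 - <<'E'
from h import *
to(525,-102.5,102,-10.9,1)
E
```

```text
t: 8.65
ee_pos: [525.3, -106.2, 101.9]
orientation: [-3.128, 0.288, -0.007]
ft_force: [-0.1, 1.9, 2.5]
width: 11.6
from [ 525.3 -106.2  101.9] yaw -10.5 width 11.6 F [-0.1  1.9  2.5] t 8.65
row [-0.001, -0.004, 0.006] [-0.92, -3.59, -0.14] x 1
```

```bash
python3 -m handwheel '[[[0,0,0],[0,0.6,0.5],0],[[0,0,0],[0,0.6,0],0],[[0,0,0],[0,0.6,0],0],[[0,0,0],[0,0.6,0],0],[[0,0,0],[0,0.6,0],0],[[0,0,0],[0,0.6,0],0],[[0,0,0],[0,0.6,0],0],[[0,0,0],[0,0.6,0],0],[[0,0,0],[0,0,0],0],[[0,0,0],[0,0,0],0]]'
python3 - <<'E'
from h import *
to(525,-102.5,102,-10.9,1)
E
```

```text
t: 9.48
ee_pos: [523.9, -111.7, 100.6]
orientation: [-3.128, 0.289, -0.006]
ft_force: [0.1, 1.5, 0.4]
width: 11.9
from [ 523.9 -111.7  100.6] yaw -10.6 width 11.9 F [0.1 1.5 0.4] t 9.48
row [-0.001, -0.004, 0.006] [-0.55, -9.21, -1.44] x 1
```

```bash
python3 -m handwheel '[[[0,0,0],[0,0,1],0],[[0,0,0],[0,0,1],0],[[0,0,0],[0,0,0.5],0],[[0,0,0],[0,0,0.5],0],[[0,0,0],[0,0,0.5],0],[[0,0,0],[0,0,0],0],[[0,0,0],[0,0,0],0],[[0,0,0],[0,0,0],0],[[0,0,0],[0,0,0],0],[[0,0,0],[0,0,0],0]]'
python3 - <<'E'
from h import *
to(525,-102.5,102,-10.9,1)
E
```

```text
t: 10.32
ee_pos: [524.0, -111.4, 97.3]
orientation: [-3.128, 0.288, -0.006]
ft_force: [0.2, 1.2, 2.6]
width: 11.5
from [ 524.  -111.4   97.3] yaw -10.5 width 11.5 F [0.2 1.2 2.6] t 10.32
row [-0.001, -0.004, 0.006] [-0.67, -8.89, -4.7] x 1
```

```bash
python3 -m handwheel '[[[0,0,0],[0,0,1],0],[[0,0,0],[0,0,1],0],[[0,0,0],[0,0,0],0],[[0,0,0],[0,0,0],0],[[0,0,0],[0,0,0],0],[[0,0,0],[0,0,0],0],[[0,0,0],[0,0,0],0],[[0,0,0],[0,0,0],0],[[0,0,0],[0,0,0],0],[[0,0,0],[0,0,0],0]]'
python3 -m handwheel '[[[0,0,0],[0,0,-1],0],[[0,0,0],[0,0,-1],0],[[0,0,0],[0,0,-1],0],[[0,0,0],[0,0,-1],0],[[0,0,0],[0,0,0],0],[[0,0,0],[0,0,0],0],[[0,0,0],[0,0,0],0],[[0,0,0],[0,0,0],0],[[0,0,0],[0,0,0],0],[[0,0,0],[0,0,0],0]]'
```

```text
t: 11.15
ee_pos: [524.1, -111.4, 95.3]
orientation: [-3.128, 0.288, -0.006]
ft_force: [-0.3, 2.5, 2.2]
width: 11.5
t: 11.98
ee_pos: [524.0, -111.4, 99.4]
orientation: [-3.128, 0.288, -0.006]
ft_force: [1.5, 1.7, 1.6]
width: 11.2
```

```bash
python3 -m handwheel '[[[0,0,0],[0,0,0],0.4],[[0,0,0],[0,0,0],0.4],[[0,0,0],[0,0,0],0.4],[[0,0,0],[0,0,0],0.4],[[0,0,0],[0,0,0],0.4],[[0,0,0],[0,0,-8],0.4],[[0,0,0],[0,0,-15],0.4],[[0,0,0],[0,0,-25],0.4],[[0,0,0],[0,0,-35],0.4],[[0,0,0],[0,0,-35],0.4]]'
python3 -m handwheel '[[[0,0,0],[0,35,-10],0.4],[[0,0,0],[0,35,-10],0.4],[[0,0,0],[0,40,0],0.4],[[0,0,0],[0,40,0],0.4],[[0,0,0],[0,40,0],0.4],[[0,0,0],[0,40,0],0.4],[[0,0,0],[0,40,0],0.4],[[0,0,0],[0,40,0],0.4],[[0,0,0],[0,20,0],0.4],[[0,0,0],[0,0,0],0.4]]'
python3 - <<'E'
from h import *
s=ctrl.get_image("side"); im=s["pixels"][:,:,::-1]
c=cv2.resize(im[170:270,265:375],None,fx=6,fy=6,interpolation=cv2.INTER_CUBIC)
cv2.imwrite("pics/i.png",cv2.convertScaleAbs(c,alpha=1.5))
print([(round(r["score"],2),c2w(s,r["position"]).round(1).tolist()) for r in ctrl.spot_point(s,"leaf_a_grip")])
s=ctrl.get_image("top"); im=s["pixels"][:,:,::-1]
print([(round(r["score"],2),c2w(s,r["position"]).round(1).tolist()) for r in ctrl.spot_point(s,"leaf_a_grip")])
c=cv2.resize(im[185:285,205:380],None,fx=4.5,fy=4.5,interpolation=cv2.INTER_CUBIC)
cv2.imwrite("pics/j.png",cv2.convertScaleAbs(c,alpha=1.6))
to(525,-102.5,102,-10.9,1)
E
```

```text
t: 12.82
ee_pos: [517.2, -111.0, 214.4]
orientation: [-3.127, 0.287, 0.024]
ft_force: [0.2, 0.1, -0.3]
width: 35.0
t: 13.65
ee_pos: [460.2, -450.5, 254.6]
orientation: [3.122, -0.276, 0.012]
ft_force: [-0.1, 0.7, 0.1]
width: 34.6
[(0.57, [550.9, 121.8, 53.6])]
[(0.49, [546.6, 121.4, 48.8])]
from [ 461.5 -445.3  254.2] yaw -9.9 width 35.0 F [ 0.2  0.1 -0.8] t 13.85
row [0.005, -0.007, 0.018] [2.8, -349.35, 150.49] x 1
```

View pics/i.png

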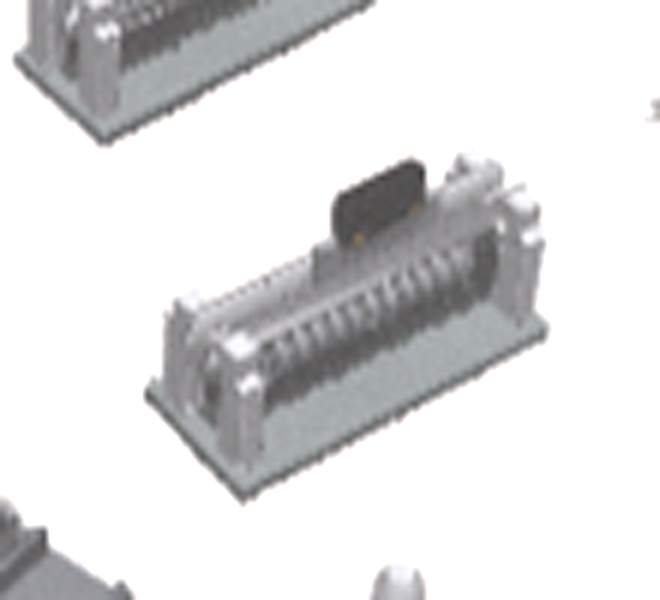

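View pics/j.png

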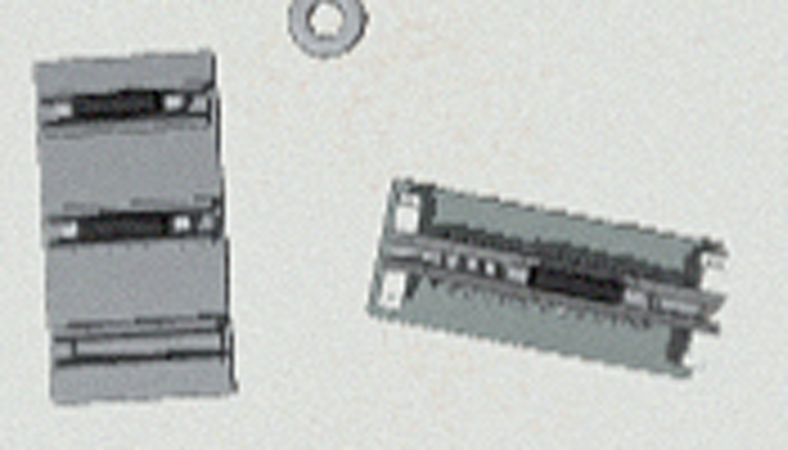

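```bash
python3 - <<'E'
from h import *
p=ctrl.get_image("top")
f=lambda x,y,s,ou,ov,z: ray(p,(x+.5)/s-.5+ou,(y+.5)/s-.5+ov,z).round(1)
A,B=f(530,278,4.5,205,185,118),f(625,292,4.5,205,185,118);print("handle",A,B,(A+B)/2,np.linalg.norm(A-B))
q=[f(x,y,4.5,205,185,83) for x,y in((408,185),(712,248),(390,300),(685,365))];print("posts",q)
# base corners z 8?
q=np.array([f(x,y,4.5,205,185,6) for x,y in((370,312),(690,375))]);print(q,q.mean(0),np.linalg.norm(q[0]-q[1]))
s=ctrl.get_image("side")
im=s["pixels"][:,:,::-1];g=lambda x,y,z: ray(s,(x+.5)/6-.5+265,(y+.5)/6-.5+170,z).round(1)
A,B=g(335,195,118),g(425,163,118);print("side handle",A,B,(A+B)/2)
q=np.array([g(243,500,0),g(548,332,0)]);print(q,q.mean(0),np.linalg.norm(q[0]-q[1]))
print([(round(r["score"],2),c2w(s,r["position"]).round(1).tolist()) for r in ctrl.spot_point(s,"thread_p")])
print([(round(r["score"],2),c2w(p,r["position"]).round(1).tolist()) for r in ctrl.spot_point(p,"thread_p")])
E
```

```text
handle [526.5 -87.4 118. ] [ 520.2 -134.4  118. ] [ 523.35 -110.9   118.  ] 47.4203542795707
posts [array([572.7, -27.5,  83. ]), array([ 542.4, -183.4,   83. ]), array([513.9, -19. ,  83. ]), array([ 482.7, -169.8,   83. ])]
[[ 505.1   -9.1    6. ]
 [ 472.8 -185.     6. ]] [488.95 -97.05   6.  ] 178.84099082704725
side handle [532.2 -88.8 118. ] [ 517.6 -132.1  118. ] [ 524.9  -110.45  118.  ]
[[ 504.6   -8.4    0. ]
 [ 473.3 -185.4    0. ]] [488.95 -96.9    0.  ] 179.74618215695153
[(0.76, [724.1, -214.5, 68.6]), (0.72, [603.4, 435.8, 69.6]), (0.55, [523.7, -100.9, 64.3])]
[(0.91, [733.3, -218.5, 66.9]), (0.67, [527.8, -101.8, 67.6]), (0.56, [605.2, 433.0, 65.2])]
```

```bash
python3 - <<'E'
from h import *
s=ctrl.get_image("side"); im=cv2.convertScaleAbs(s["pixels"][:,:,::-1],alpha=1.5)
x0,y0,k=300,185,10
c=cv2.resize(im[y0:y0+45,x0:x0+60],None,fx=k,fy=k,interpolation=cv2.INTER_CUBIC)
u=np.array([np.cos(np.radians(79.4)),np.sin(np.radians(79.4)),0]);v=np.array([-u[1],u[0],0])
for zt,col in((62,(0,0,255)),(66,(0,255,0))):
  for o in(-6,6):
    X=[np.array([524,-111.4,zt])+u*t+v*o+[0,0,h] for t,h in((-23,30),(23,30),(23,58),(-23,58))]
    q=((proj(s,X)-[x0,y0]+.5)*k).astype(int); cv2.polylines(c,[q],True,col,1)
cv2.imwrite("pics/k.png",c)
E
```

```text
(no output)
```

View pics/k.png

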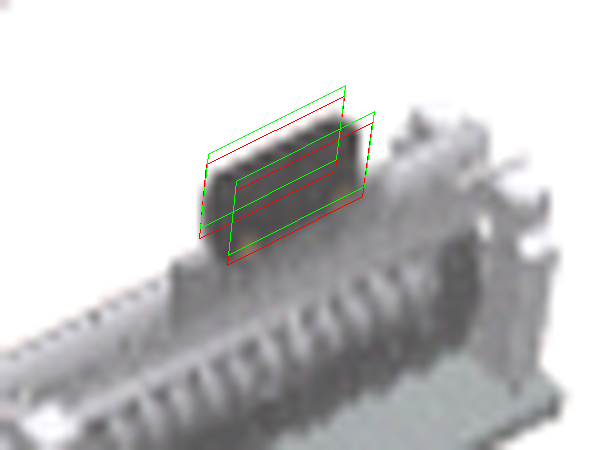

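```bash
python3 -c "
from workcell import ctrl
print(ctrl.get_obs()['t'],ctrl.close_job())"
```

```text
the job is handed in; nothing more can be done
14.1 None
```

The fitting leaf is the one that stood in the rack slot nearest the robot. It is now seated and released in the thread of the nearest stand, and I handed the job in at 14.1 s of the 72 s allowed.

- **Finding the fit:** I lowered this leaf onto the thread and slid it about 9 mm along, and it dropped into the grooves. The wrist force read about 2.6 N with the tool at z = 97.3 mm, against 2.7 N at 101.8 mm on the crests, so it sank about 4.5 mm (4 mm expected). I pressed it home for over a second. The wrist force never read above 3 N, though it is only reported at the end of each move.
- **Other leaves:** I did not try the other two on the thread, because the first one fitted. They were never touched, and the last top picture shows both still standing in the rack.
- **Last checks:** The side picture agrees better with the seated height than with the crest height, and the leaf stands upright. It sits about 7–9 mm from mid-length (limit 20 mm). The robot is clear, and I did not touch the other things on the bench.
- **What failed or disagreed:**
  - The point network did not report the leaf's handle on the stand at all, so its final position comes from my own pixel measurements and the tool pose at release.
  - The wrist force readings scatter by about 1 N. Pressing 2 mm deeper read 2.2 N, not more.

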